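Clamp the notebook in the binding board

ROBOT

A 6-joint arm with a two-finger parallel gripper is mounted at the origin on a cart in front of the work surface, level with it; the furniture and walls round the work are solid. World frame = base frame: x ahead of the robot, y to its left, z up, the work surface at z = 0. Lengths are in m, angles in degrees, forces in N, time in s.
With the tool pointing down it reaches from about 0.275 to 0.825 m from the base axis. Payload 5.2 kg.
Tool frame: the origin (TCP) lies midway between the tips of the shut fingers; the grasp point (between the pads) lies 19 mm behind it (r.grip_point_offset is the distance from the TCP to the grasp point, in m); z points along the fingers, y is the direction in which the jaws open and shut (so a half turn about z gives the same grasp; the last joint's range is limited). The gripper opens to 93 mm and grips with 3 to 60 N. Pads are 15 mm wide; open, the fingers measure 128 mm over their backs; the gripper's body (75 mm by 188 mm) begins 65 mm behind the grasp point.
Start: joints at [-81.864, 14.817, 87.949, -0, 77.235, -11.62], TCP at [0.186, -0.518, 0.219] pointing down, gripper open.
Joint ranges: [-179.93, 179.93], [-52.35, 119.4], [10.71, 147.94], [-69.91, 249.91], [12.55, 155.21], [-178.61, 178.61]. Speed limits (degrees/s): [147.25, 147.25, 180, 180, 180, 180].

INTERFACE

Orientations are given as a 3x3 rotation matrix whose columns are the frame's x, y, z axes.
In Python, from rig import r gives the robot as it stands. The module is installed in compiled form; this text tells all that it offers.
- The arm moves only by the shell command python3 -m creep 'ROWS' [OPENING] [FORCE]. ROWS is JSON, a list of rows, each a list of 6 numbers: the shift along the world's x, y, z in mm, then the turn, a rotation vector about the world's x, y, z in rad. A call has 1 to 10 rows; each row is the pose to reach, as a shift and turn from the pose commanded when the call began; what a row does not reach only later rows make up. A row lasts 1/8 s, in which the tool goes at most 62.5 mm and 10.7 degrees, less where a joint would pass 70% of its speed; a pose out of reach is approached as far as the arm can. A call with a gripper value outside its range is refused whole. OPENING is the finger opening in mm, from 0 to 93, set as the call begins (- or left out, the last holds). The fingers move at their own pace and stop on an object; FORCE is the grip in N (left out, the last holds). Time passes only in rows, so rows that repeat a pose let the fingers close. It gives the time, the measured TCP pose, the force and the opening at its end, in the units of the state.
- r.state(): the state, without advancing time (a new reading comes with each control period).
- r.capture(name): name is "side" or "top" or "wrist"; returns the picture (400x640x3 uint8, red, green, blue); there is no depth.
- r.get_calibration(name): a dict with "fx", "fy", "cx", "cy" (pixels), "T" (4x4, takes a point from camera to world coordinates); the wrist camera has in their place "mount" (4x4, takes a point from camera to tool coordinates, whose origin is the TCP and whose axes are the flange's). Camera axes: x right, y up, looking along -z (the intrinsics and any distortion apply to the point x, -y, -z); pixel columns grow to the right and rows downward; lengths in m; the calibration is good to about 2 mm. The wrist camera is an equidistant fisheye: a pixel r from the principal point sees the ray r / f radians off the axis. A picture is of the moment at which its call begins: read the wrist's pose just before it. get_calibration takes no time and is no camera call.
- r.finish_job(): hands the job in, once; it reports no verdict.
Trained networks look in the newest picture that a camera, given by its name, has taken for a name from the list of things; names that differ only in an ending like _2 or _b are one class to them, and where a whole thing is asked for, a point or a joint stands for the part that bears it (a point fixed in the world has none). Each returns a list of dicts, best first, with "confidence" (0 to 1); they miss things now and then, are a little off and sometimes report something else, mostly with a low value. They report only what shows in the picture. A call takes as long as a camera call. They do not tell look-alikes from the thing itself.
- r.boxes_of(camera, query): "extent" ([left, top, right, bottom] as shares, 0 to 1, of the picture: columns of its width, rows of its height, round what is visible of it).
- r.tip_of(camera, query): "at" ([column, row] as shares, 0 to 1, of the picture: columns of its width, rows of its height: a listed point, or the origin of a listed thing).
The state is a dict: "time_s": time; "joints": joint angles; "joint_velocities": joint speeds; "effort": joint torques, N m; "tool_pos": TCP position; "eef_rot": TCP orientation; "force": force on the tool from outside, world axes, zero at the start; "torque": the same for the moment, N m; "grip_width": opening from 0.0 (shut) to 1.0 (fully open).
Only numpy, scipy, OpenCV 4.12 (cv2) and the standard library are available. Lean on these libraries where they do the work, as an engineer would, in place of code of your own. Each camera call takes 0.05 s, during which the arm holds its last target.

TASK

Push the notebook away from you along the wooden binding board until its far edge sits flat against the metal stop, then flip the clamp's lever over past its middle so that it snaps down and holds the notebook there. Only push with the fingers: do not pinch or lift the notebook, and leave the small things on and round the board where they stand.

Things in the scene. Friction and masses are not known exactly. Their poses are not given: they have to be found in the camera images.
- binding_board: Flat pale wooden board fixed to the desk, 250 (x) x 380 (y) x 12 mm on 9 mm feet, turned by -0.25 to 0.35 rad. Origin on the desk surface; the board runs x -135 to +115 mm, y -175 to +205 mm, top at z = 21 mm. x points away from the robot (at yaw 0), y left, z up. A metal bar across its far end is the stop; a lever clamp is screwed on left of the notebook. The frame 'board' below is this one.
- stop_face (a point): Middle of the near face of the metal stop, at board level: board x = 80, y = 0, z = 21 mm. The face is the plane board x = 80 mm, runs y -85 to +85 mm and stands 18 mm above the board.
- notebook: Loose black spiral notebook lying on the board, 148 (x) x 110 (y) x 12 mm thick, 0.09 to 0.18 kg. Origin in the underside; far edge at its x = +73 mm, near edge at -73, sides at y = -54 and +49. Against the stop its origin is at board x = 7 mm. Starts 25 to 50 mm short of that, up to 10 mm off the board's y = 0, turned up to 0.08 rad to the board. Slides with 1 to 2 N.
- clamp_lever (a joint): Angle of the clamp's lever (rad): 0 = open (handle leaning outwards, to board +y, arm raised); grows as the handle swings to board -y and the arm comes down; about 1.0 = foot on the notebook; 1.12 = end of travel with nothing under the foot. A spring drives it to the open end below 0.5 and to the clamped end above 0.5; it is stable at both ends, not between.
- clamp_pivot (a point): Pivot of the clamp's lever: board x = 35, y = 85, z = 56 mm, axis along board x. The lever is one rigid piece: a 105 mm handle going up and a 55 mm arm going inwards (open: 57 degrees up) with a rubber foot 18 mm wide that comes down on the notebook at board x = 35, y = 30 mm. The bracket's sides reach 11 mm either way in y.
- handle_end (a point): Point on the centre line of the lever's handle, 90 mm from the pivot, 15 mm short of its end; here a dark round grip 20 mm thick. Open (handle 37 degrees outwards): board x = 35, y = 139, z = 128 mm; clamped: y = 54, z = 141 mm. Pushing it to board -y takes about 5 N at first, less up to the middle (y = 98 mm), then it snaps over by itself.
- rubber_stamp: Bystander: loose hand stamp with a turned wooden handle, 24x48x66 mm, stands on the board, near left. Origin under its base.
- ink_bottle: Bystander: loose ink bottle with a dark cap, 49x48x58 mm, stands on the board, right of the notebook. Origin under its base.
- eraser: Bystander: loose eraser, 21x52x12 mm, lies on the board, right of the notebook. Origin in its underside.
- binder_clip: Bystander: loose spring clip standing on its jaws, 32x31x43 mm, behind the stop. Origin under it.
- mug: Bystander: loose mug, 84x123x91 mm with handle, stands behind the board on the left. Origin under its base.
Mind the look-alikes: they are no part of the job. Of the things like the notebook, leave any that is red; of the rest the larger one is meant.

How it is judged:
By the outcome, as a careful person would: the job done as asked, in the order asked, and still so for the second after the job is handed in, with the robot touching nothing.
It also fails if it takes over 48 s, if anything falls off the work surface, if the arm or the gripper's body presses on something with over 40 N, if the wrist force passes 120 N, or if a joint passes its speed limit or range.

## Working session

There is one attempt and no reset: what is moved stays moved. The work goes in short steps, Python scripts to look and compute and a shell command to move; the robot and the scene stay as the last step left them, time stands still between calls to the robot, and variables do not carry over. Pictures are saved under pics/ and viewed, and the job is handed in when it is done.

```bash
mkdir -p pics
python3 - <<'E'
from rig import r
import cv2
s=r.state();print(s['time_s'],s['tool_pos'],s['eef_rot'],s['grip_width'])
for n in ['top','side','wrist']:
    im=r.capture(n);cv2.imwrite(f'pics/{n}0.png',im[:,:,::-1])
    c=r.get_calibration(n);print(n,c)
    if n!='wrist':
        for q in ['notebook','stop_face','clamp_pivot','handle_end','binding_board','rubber_stamp','ink_bottle']:
            print(n,q,[(d['confidence'],[round(a*b) for a,b in zip(d['at'],(640,400))]) for d in r.tip_of(n,q)][:3])
print(r.state()['time_s'])
E
```

```text
0.0 [ 0.18583336 -0.51705938  0.21779732] [[ 9.41136840e-01  3.38025681e-01 -2.94632696e-04]
 [ 3.38025626e-01 -9.41135068e-01  1.86003918e-03]
 [ 3.51451846e-04 -1.85014479e-03 -9.99998227e-01]] 1.0005348609620244
top {'fx': 467.60970562351974, 'fy': 467.60970562351974, 'cx': 327.6127904759869, 'cy': 202.15196075919565, 'T': array([[ 9.34452753e-02,  9.71976469e-01, -2.15707496e-01,
         3.35013220e-01],
       [-9.95624151e-01,  9.10673220e-02, -2.09593034e-02,
         5.45560676e-03],
       [-7.28045707e-04,  2.16722140e-01,  9.76233058e-01,
         1.17116329e+00],
       [ 0.00000000e+00,  0.00000000e+00,  0.00000000e+00,
         1.00000000e+00]])}
top notebook [(0.72, [338, 128]), (0.63, [310, 225]), (0.57, [429, 321])]
top stop_face [(0.62, [314, 184])]
top clamp_pivot [(0.88, [283, 201])]
top handle_end [(0.59, [254, 191])]
top binding_board []
top rubber_stamp [(0.67, [255, 248])]
top ink_bottle [(0.82, [370, 222])]
side {'fx': 498.8395500268654, 'fy': 498.8395500268654, 'cx': 321.725455922796, 'cy': 194.44574910488902, 'T': array([[-0.99717667,  0.04489775, -0.06019
[... 328 characters left out ...]
ot [(0.92, [309, 237])]
side handle_end [(0.69, [304, 226])]
side binding_board [(0.57, [318, 235]), (0.55, [292, 207]), (0.36, [245, 273])]
side rubber_stamp [(0.86, [357, 263]), (0.5, [319, 236])]
side ink_bottle [(0.71, [328, 204])]
wrist {'fx': 309.70691628693146, 'fy': 309.70691628693146, 'cx': 319.6690136822452, 'cy': 201.2667163722117, 'mount': array([[-8.40222328e-04,  9.71840568e-01,  2.35637868e-01,
         6.52791773e-02],
       [ 9.99999506e-01,  6.91273245e-04,  7.14717594e-04,
        -1.20448325e-03],
       [ 5.31701399e-04,  2.35638352e-01, -9.71840668e-01,
        -1.65626936e-01],
       [ 0.00000000e+00,  0.00000000e+00,  0.00000000e+00,
         1.00000000e+00]])}
0.85
```

View pics/top0.png

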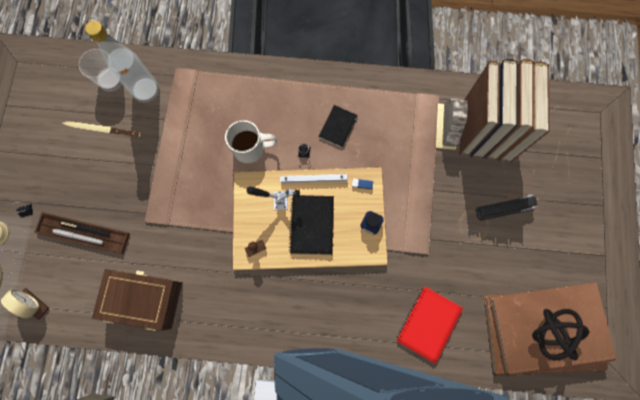

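View pics/side0.png

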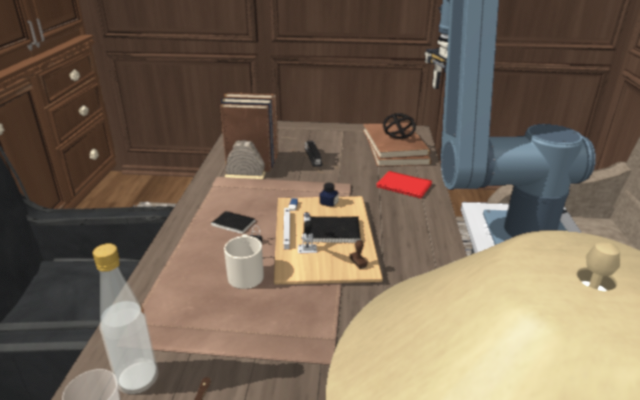

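```bash
python3 -c "
import cv2
a=cv2.imread('pics/top0.png')[140:300,210:430];cv2.imwrite('pics/top0c.png',cv2.resize(a,None,fx=3.6,fy=3.6,interpolation=2))
a=cv2.imread('pics/side0.png')[160:310,220:420];cv2.imwrite('pics/side0c.png',cv2.resize(a,None,fx=4,fy=4,interpolation=2))"
```

```text
(no output)
```

View pics/top0c.png

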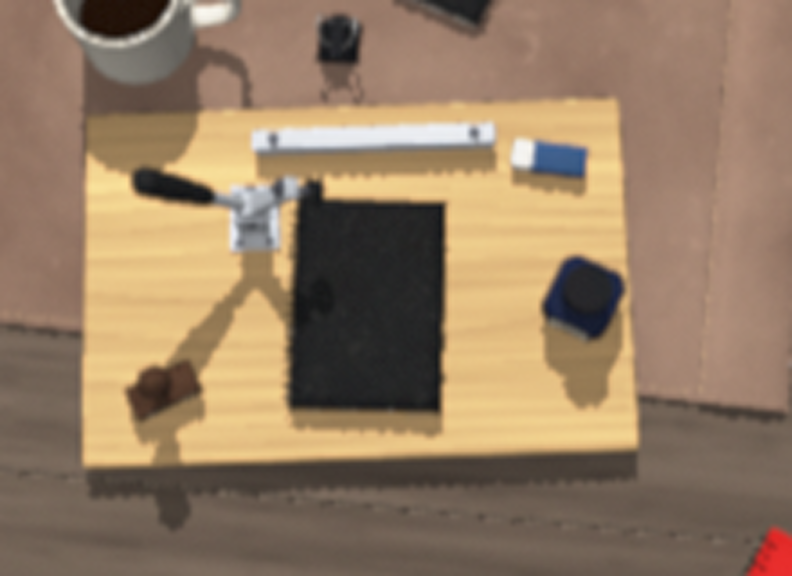

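View pics/side0c.png

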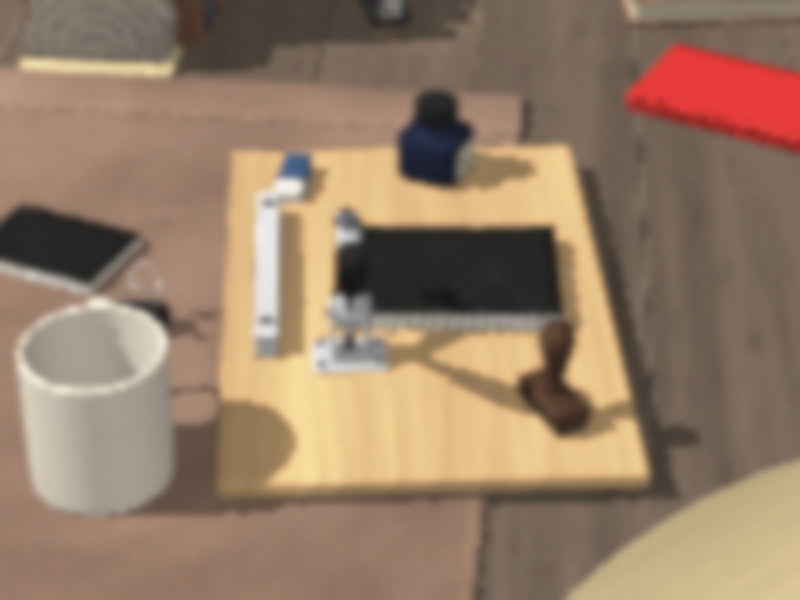

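Candidates for the notebook, in top-view pixels: the large black one on the board (312,224), a small black one (338,126) and a red one (430,325). I'm choosing the one at (312,224), because it is black, the larger of the two black ones, and lying on the board. The crop confirms this. Its far edge faces the stop bar at (314,180), and the clamp at (280,200) is open with its handle out to the left.

```bash
cat > h.py <<'E'
import numpy as np, cv2
from rig import r
from scipy.optimize import least_squares
def ray(n,uv):
    c=r.get_calibration(n);T=c['T'];u,v=uv
    d=T[:3,:3]@np.array([(u-c['cx'])/c['fx'],-(v-c['cy'])/c['fy'],-1]);return T[:3,3],d
def onz(n,uv,z):
    o,d=ray(n,uv);return (o+d*(z-o[2])/d[2])
def proj(n,P):
    c=r.get_calibration(n);T=c['T'];p=(np.asarray(P)-T[:3,3])@T[:3,:3]
    return np.stack([c['cx']-c['fx']*p[...,0]/p[...,2],c['cy']+c['fy']*p[...,1]/p[...,2]],-1)
def pose(x,P):
    P=np.asarray(P,float);c,s=np.cos(x[2]),np.sin(x[2])
    return np.c_[x[0]+c*P[:,0]-s*P[:,1],x[1]+s*P[:,0]+c*P[:,1],P[:,2]]
def fit(x0,obs):
    f=lambda x:np.concatenate([(proj(n,pose(x,[p]))[0]-uv) for n,p,uv in obs])
    s=least_squares(f,x0);return s.x,f(s.x).reshape(-1,2).round(1)
T=lambda u,v:(210+(u+.5)/3.6-.5,140+(v+.5)/3.6-.5)
S=lambda u,v:(220+(u+.5)/4-.5,160+(v+.5)/4-.5)
E
python3 - <<'E'
from h import *
fl,fr,nr,nl=[(.115,.205,.021),(.115,-.175,.021),(-.135,-.175,.021),(-.135,.205,.021)]
ot=[('top',fl,T(86,116)),('top',fr,T(616,100)),('top',nr,T(637,452)),('top',nl,T(84,466))]
os=[('side',fl,S(220,490)),('side',fr,S(232,152)),('side',nr,S(570,146)),('side',nl,S(648,484))]
for o in (ot,os,ot+os):
    x,e=fit([.5,0,0],o);print(x,e.tolist())
b=x
k=[(.073,.049,.033),(.073,-.054,.033),(-.073,-.054,.033),(-.073,.049,.033)]
nt=[('top',p,q) for p,q in zip(k[1:],[T(444,204),T(440,410),T(290,407)])]
ns=[('side',p,q) for p,q in zip(k[1:],[S(366,227),S(552,228),S(562,315)])]
for o in (nt,ns,nt+ns):
    n,e=fit([.5,0,0],o);c,s=np.cos(b[2]),np.sin(b[2]);d=n[:2]-b[:2]
    print('nb',n,e.tolist(),'in board',c*d[0]+s*d[1],-s*d[0]+c*d[1],n[2]-b[2])
P={'handle':(.035,.139,.128),'clamped':(.035,.054,.141),'stop':(.08,0,.021),'pivot':(.035,.085,.056),'foot_near':(-.066,0,.03)}
for k,v in P.items():
    w=pose(b,[v])[0];print(k,w.round(4),proj('top',w).round(),proj('side',w).round())
E
```

```text
[0.55806561 0.06047041 0.12377357] [[-0.3, -0.5], [0.9, -0.4], [0.7, -0.1], [-1.2, 0.8]]
[0.55910568 0.0648486  0.12580465] [[-1.3, 0.2], [-0.0, 0.5], [0.4, 0.5], [1.1, -1.2]]
[0.55861788 0.06162105 0.12437631] [[-0.8, -0.7], [0.4, -0.7], [0.2, -0.4], [-1.6, 0.5], [-1.0, -0.8], [0.4, -0.1], [0.6, -0.0], [1.1, -2.0]]
nb [0.52796737 0.06614831 0.07155319] [[0.2, -0.8], [0.2, 0.4], [-0.4, 0.3]] in board -0.02985211627808485 0.008294665308937374 -0.052823118889902335
nb [0.52440344 0.06144973 0.00567566] [[-3.9, -1.7], [3.2, 0.5], [0.7, 0.4]] in board -0.03397139970051992 0.00407450359267042 -0.11870065609125467
nb [0.52606959 0.06499632 0.05178381] [[1.2, 0.5], [-0.0, 1.6], [-0.6, 0.7], [-5.7, -0.4], [1.6, 0.4], [0.9, 0.5]] in board -0.03187814344315288 0.007387003242822726 -0.07259250732879606
handle [0.5761 0.2039 0.128 ] [252. 191.] [308. 225.]
clamped [0.5866 0.1195 0.141 ] [288. 188.] [307. 202.]
stop [0.638  0.0715 0.021 ] [313. 182.] [290. 231.]
pivot [0.5828 0.1503 0.056 ] [279. 197.] [307. 238.]
foot_near [0.4931 0.0534 0.03  ] [315. 238.] [345. 227.]
```

The fitted board and clamp points match the network detections to within 2-3 px. The board is at (0.559, 0.062) with yaw 0.124. The notebook is about 37 mm short of the stop and turned about -0.06. Next I move to the near side of the notebook.

```bash
python3 -m creep '[[24,57,0,0,0,-0.02],[49,114,0,0,0,-0.05],[73,171,0,0,0,-0.09],[97,228,0,0,0,-0.13],[121,285,0,0,0,-0.17],[146,342,0,0,0,-0.2],[170,399,0,0,0,-0.221],[194,456,0,0,0,-0.221],[219,513,0,0,0,-0.221],[243,569,0,0,0,-0.221]]' 56 20
```

```text
time_s: 2.1
tool_pos: [0.4296, 0.0534, 0.2191]
eef_rot: [[0.992, 0.124, 0.001], [0.124, -0.992, -0.0], [0.001, 0.001, -1.0]]
force: [1.8, -0.7, -0.1]
grip_width: 0.602
```

```bash
python3 -m creep '[[0,0,-40,0,0,0],[0,0,-90,0,0,0],[0,0,-130,0,0,0],[0,0,-130,0,0,0]]'
python3 - <<'E'
from h import *
s=r.state();print(s['time_s'],s['tool_pos'],s['eef_rot'][0:2],s['force'])
for n in ['top','wrist']: cv2.imwrite(f'pics/{n}1.png',r.capture(n)[:,:,::-1])
E
```

```text
time_s: 2.6
tool_pos: [0.4264, 0.0518, 0.0866]
eef_rot: [[0.992, 0.124, -0.006], [0.124, -0.992, 0.001], [-0.006, -0.002, -1.0]]
force: [-0.6, 0.6, 0.2]
grip_width: 0.603
2.6 [0.42643025 0.05180977 0.08656413] [[ 9.92301209e-01  1.23680827e-01 -6.43149955e-03]
 [ 1.23689170e-01 -9.92320590e-01  9.14517643e-04]] [-0.64873846  0.63611858  0.20893456]
```

View pics/wrist1.png

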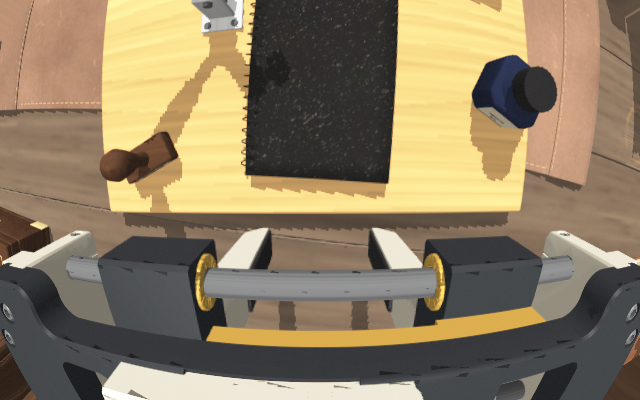

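View pics/top1.png

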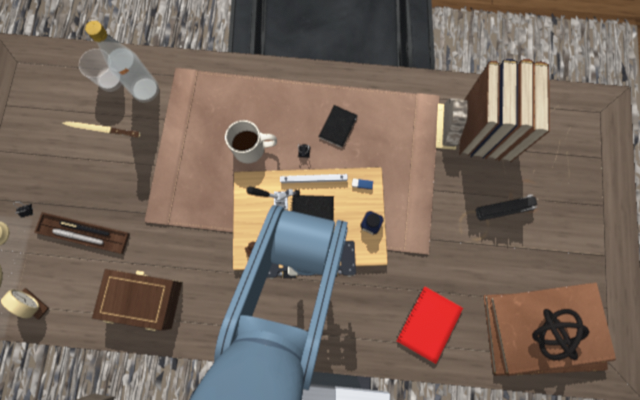

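The wrist view shows the fingers short of the board's near edge. The notebook's near corners are at about (247,175) and (389,183). I'll measure from this close view.

```bash
cat >> h.py <<'E'
def wray(s,uv):
    c=r.get_calibration('wrist');M=c['mount'];R=np.array(s['eef_rot']);p=np.array(s['tool_pos'])
    a=(uv[0]-c['cx'])/c['fx'];b=(uv[1]-c['cy'])/c['fy'];th=np.hypot(a,b);k=np.sin(th)/max(th,1e-9)
    d=np.array([a*k,-b*k,-np.cos(th)])
    return p+R@M[:3,3],R@M[:3,:3]@d
def wz(s,uv,z):
    o,d=wray(s,uv);return o+d*(z-o[2])/d[2]
B=np.array([.5586,.0616,.1244])
def tob(P,B=B):
    d=np.array(P)[:2]-B[:2];c,s=np.cos(B[2]),np.sin(B[2]);return np.array([c*d[0]+s*d[1],-s*d[0]+c*d[1]])*1000
def tow(x,y):
    return pose(B,[(x/1000,y/1000,0)])[0][:2]
E
python3 - <<'E'
from h import *
s=r.state()
for k,uv,z in [('nb nl',(247,175),.033),('nb nr',(389,183),.033),('board nr',(521,212),.021),('board nl',(101,212),.021),('stamp base r',(176,157),.021)]:
    w=wz(s,uv,z);print(k,w.round(4),tob(w).round(1))
print(tob(s['tool_pos']))
E
```

```text
nb nl [0.4537 0.1097 0.033 ] [-98.1  60.8]
nb nr [0.4606 0.0047 0.033 ] [-104.3  -44.3]
board nr [ 0.4502 -0.1312  0.021 ] [-131.5 -177.9]
board nl [0.4017 0.2586 0.021 ] [-131.2  215. ]
stamp base r [0.4601 0.1744 0.021 ] [-83.8 124.2]
[-129.29673347    5.70998807]
```

```bash
python3 -m creep '[[0,0,-25,0,0,0],[0,0,-50,0,0,0],[0,0,-62,0,0,0],[0,0,-62,0,0,0]]'
```

```text
time_s: 3.2
tool_pos: [0.4295, 0.0512, 0.0273]
eef_rot: [[0.992, 0.123, 0.001], [0.123, -0.992, -0.0], [0.001, 0.0, -1.0]]
force: [-0.1, 0.2, -0.5]
grip_width: 0.601
```

```bash
python3 -m creep '[[6,0.8,0,0,0,0],[12,1.5,0,0,0,0],[18,2.2,0,0,0,0],[23,2.9,0,0,0,0],[28,3.5,0,0,0,0],[32,4,0,0,0,0],[36,4.5,0,0,0,0],[40,5,0,0,0,0],[40,5,0,0,0,0]]'
python3 - <<'E'
from h import *
s=r.state();print(s['time_s'],tob(s['tool_pos']),s['force'])
for n in ['wrist','side']: cv2.imwrite(f'pics/{n}2.png',r.capture(n)[:,:,::-1])
E
```

```text
time_s: 4.32
tool_pos: [0.4697, 0.0564, 0.0267]
eef_rot: [[0.992, 0.123, 0.001], [0.123, -0.992, -0.0], [0.001, 0.0, -1.0]]
force: [0.4, 0.1, 0.1]
grip_width: 0.599
4.325 [-88.87016673   5.84924654] [0.4179528  0.05616842 0.06535663]
```

View pics/wrist2.png

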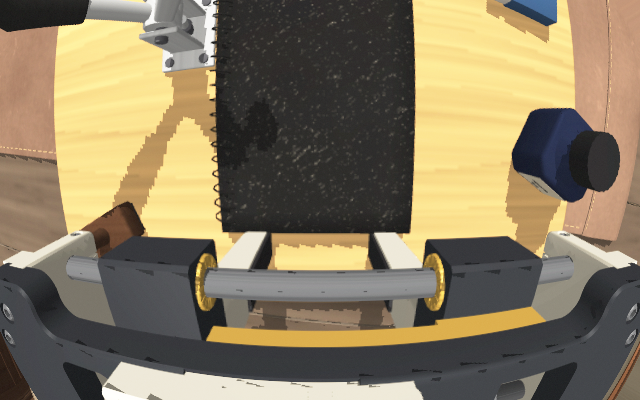

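```bash
python3 - <<'E'
from h import *
s=r.state()
for k,uv,z in [('nb nl',(223,233),.033),('nb nr',(410,232),.033),('nb l up',(221,80),.033),('nb r up',(414,80),.033),('coil l up',(214,80),.027),('plate r',(214,65),.023),('plate near l',(168,71),.023)]:
    w=wz(s,uv,z);print(k,tob(w).round(1))
E
python3 -c "
import cv2
a=cv2.imread('pics/side2.png')[160:310,220:420];cv2.imwrite('pics/side2c.png',cv2.resize(a,None,fx=4,fy=4,interpolation=2))"
```

```text
nb nl [-81.3  61.8]
nb nr [-80.7 -43.4]
nb l up [ 2.7 59. ]
nb r up [  2.3 -42.2]
coil l up [ 4. 65.]
plate r [13.6 66.5]
plate near l [13.4 96.2]
```

View pics/side2c.png

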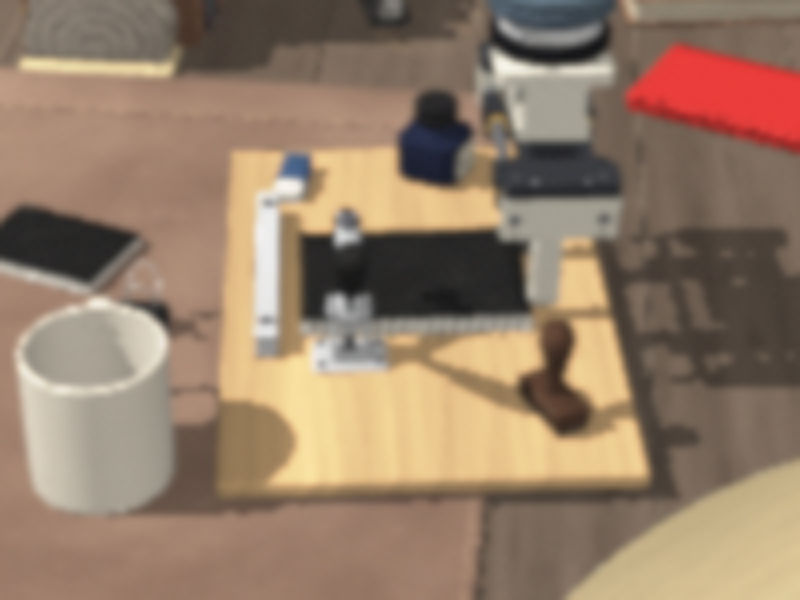

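The notebook is now square to the board, with its near edge at about (223,233) to (410,232), and about 16 mm of travel remains. I'll continue slowly and watch the force.

```bash
python3 -m creep '[[4,0.5,0,0,0,0],[8,1,0,0,0,0],[11,1.3,0,0,0,0],[13,1.6,0,0,0,0],[13,1.6,0,0,0,0]]'; python3 -m creep '[[2,0.2,0,0,0,0],[2,0.2,0,0,0,0]]'; python3 -m creep '[[2,0.2,0,0,0,0],[2,0.2,0,0,0,0]]'
```

```text
time_s: 5.05
tool_pos: [0.4822, 0.058, 0.0266]
eef_rot: [[0.992, 0.123, 0.0], [0.123, -0.992, 0.0], [0.0, 0.0, -1.0]]
force: [-0.5, -0.6, 0.8]
grip_width: 0.601
time_s: 5.3
tool_pos: [0.4842, 0.0582, 0.0267]
eef_rot: [[0.992, 0.123, 0.001], [0.123, -0.992, 0.0], [0.001, 0.0, -1.0]]
force: [-0.7, 0.4, -0.6]
grip_width: 0.601
time_s: 5.55
tool_pos: [0.4849, 0.0583, 0.0265]
eef_rot: [[0.992, 0.124, -0.002], [0.124, -0.992, -0.0], [-0.002, -0.0, -1.0]]
force: [-4.4, -1.2, 4.6]
grip_width: 0.603
```

```bash
python3 -m creep '[[1.5,0.2,0,0,0,0],[1.5,0.2,0,0,0,0],[1.5,0.2,0,0,0,0]]'
python3 - <<'E'
from h import *
s=r.state();print(s['time_s'],tob(s['tool_pos']),s['force'],s['torque'])
for n in ['wrist','side']: cv2.imwrite(f'pics/{n}3.png',r.capture(n)[:,:,::-1])
a=cv2.imread('pics/side3.png')[160:310,220:420];cv2.imwrite('pics/side3c.png',cv2.resize(a,None,fx=4,fy=4,interpolation=2))
E
```

```text
time_s: 5.92
tool_pos: [0.485, 0.0584, 0.0264]
eef_rot: [[0.992, 0.124, -0.005], [0.124, -0.992, -0.0], [-0.005, -0.0, -1.0]]
force: [-8.1, -2.4, 8.4]
grip_width: 0.6
5.925 [-73.4749984   5.9720364] [-8.11131742 -2.43056017  8.43394113] [-0.43648576  1.48455417 -0.02931641]
```

View pics/side3c.png

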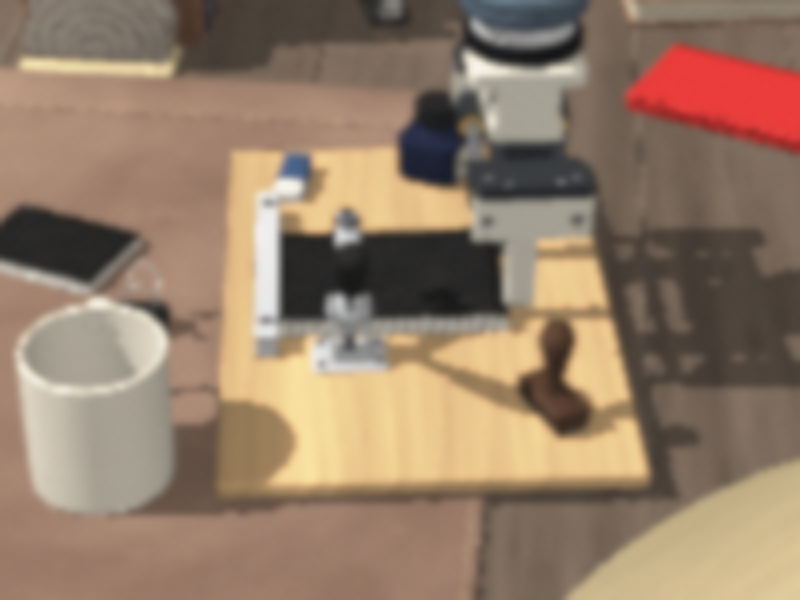

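View pics/wrist3.png

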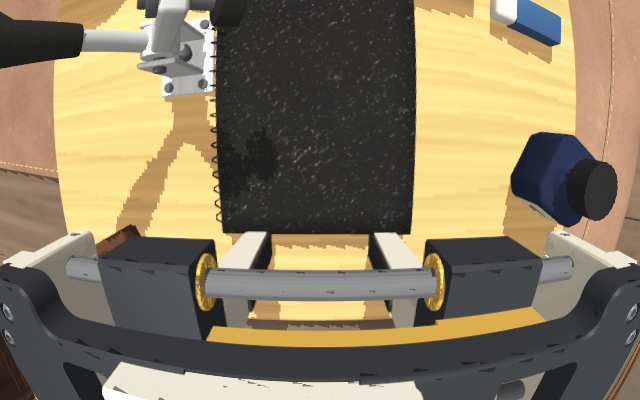

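The notebook is seated. The TCP stopped dead at board x = -73.5 mm, as predicted, with the force rising and almost no yaw moment, and the side view shows the far edge touching the bar along its length. Now I back off, rise and shut the fingers.

```bash
python3 -m creep '[[-8,-1,0,0,0,0],[-20,-2.5,0,0,0,0],[-25,-3,40,0,0,0],[-25,-3,90,0,0,0],[-25,-3,140,0,0,0],[-20,0,190,0,0,0],[0,50,193,0,0,0],[30,100,193,0,0,0]]'
python3 -m creep '[[26,48,0,0,0,0],[52.5,94,0,0,0,0],[52.5,94,0,0,0,0],[52.5,94,0,0,0,0]]' 0
python3 - <<'E'
from h import *
s=r.state();print(s['time_s'],s['tool_pos'],tob(s['tool_pos']),s['force'])
for n in ['wrist','top']: cv2.imwrite(f'pics/{n}4.png',r.capture(n)[:,:,::-1])
print(r.tip_of('wrist','handle_end'),r.tip_of('wrist','mug'))
E
```

```text
time_s: 7.02
tool_pos: [0.5183, 0.1593, 0.2214]
eef_rot: [[0.993, 0.122, 0.004], [0.122, -0.993, 0.0], [0.004, 0.0, -1.0]]
force: [1.5, -0.7, 0.2]
grip_width: 0.602
time_s: 7.52
tool_pos: [0.5692, 0.2521, 0.2191]
eef_rot: [[0.992, 0.124, -0.001], [0.124, -0.992, -0.001], [-0.001, 0.001, -1.0]]
force: [0.9, 0.3, -0.2]
grip_width: 0.218
7.525 [0.56924698 0.25213122 0.21911993] [ 34.20569958 187.73777691] [ 0.85328603  0.26030927 -0.23080933]
[{'at': [0.5903, 0.488], 'confidence': 0.89}, {'at': [0.6511, 0.4672], 'confidence': 0.56}, {'at': [0.7128, 0.5085], 'confidence': 0.45}] [{'at': [0.5481, 0.1522], 'confidence': 0.71}]
```

View pics/wrist4.png

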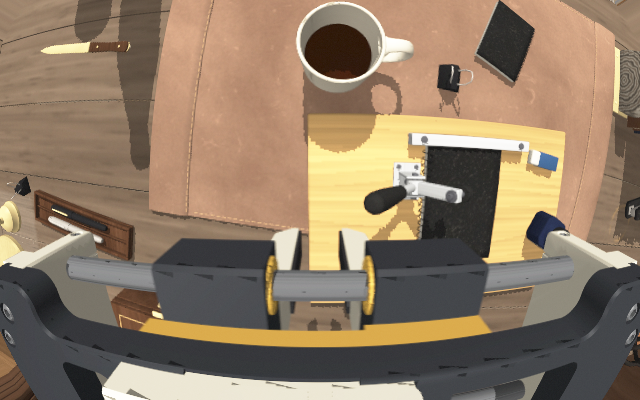

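View pics/top4.png

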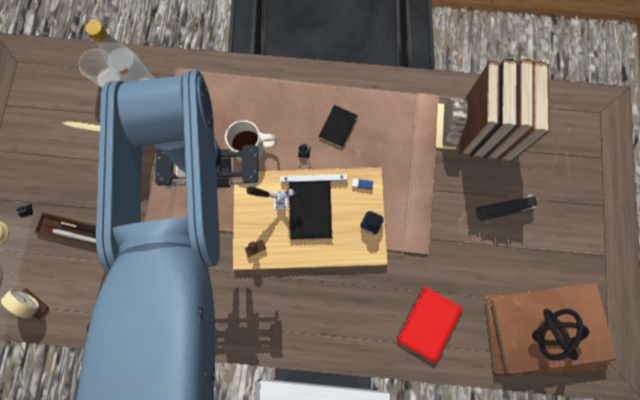

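The notebook stayed against the bar after release. In the wrist view the handle grip is at (378,198), the mug at (340,45) and the fingertips at (290,235) and (350,235). I'll check the handle position before descending.

Run:
```python
from h import *
s=r.state()
for k,uv,z in [('handle',(378,195),.128),('grip tip',(372,203),.140),('mug near bottom-rim',(340,92),.09),('nb far l',(427,148),.033),('nb far r',(500,152),.033),('stop l near',(412,146),.039),('stop r',(527,152),.039)]:
    print(k,tob(wz(s,uv,z)).round(1))
```

```text
handle [ 42.4 138.1]
grip tip [ 38.3 145.2]
mug near bottom-rim [133.8 169. ]
nb far l [78.5 61.4]
nb far r [ 78.4 -42.8]
stop l near [80.5 82.2]
stop r [ 81.4 -84.4]
```

```bash
python3 -m creep '[[1,0,-40,0,0,0],[2,0,-80,0,0,0],[2,0,-106,0,0,0],[2,0,-106,0,0,0],[2,0,-106,0,0,0]]'
python3 - <<'E'
from h import *
s=r.state();print(s['time_s'],s['tool_pos'],tob(s['tool_pos']),s['force'],s['grip_width'])
for n in ['side']: cv2.imwrite(f'pics/{n}5.png',r.capture(n)[:,:,::-1])
a=cv2.imread('pics/side5.png')[160:310,220:420];cv2.imwrite('pics/side5c.png',cv2.resize(a,None,fx=4,fy=4,interpolation=2))
print(1000*(tow(35,112)-tow(35,188)))
E
```

```text
time_s: 8.35
tool_pos: [0.5728, 0.2523, 0.1152]
eef_rot: [[0.992, 0.123, 0.002], [0.123, -0.992, 0.0], [0.002, -0.0, -1.0]]
force: [0.6, 0.0, 0.5]
grip_width: 0.002
8.35 [0.57279321 0.25227679 0.11522729] [ 37.74259214 187.44221011] [0.64409617 0.0072144  0.46138075] 0.002405397329638693
[  9.43003382 -75.4126943 ]
```

View pics/side5c.png

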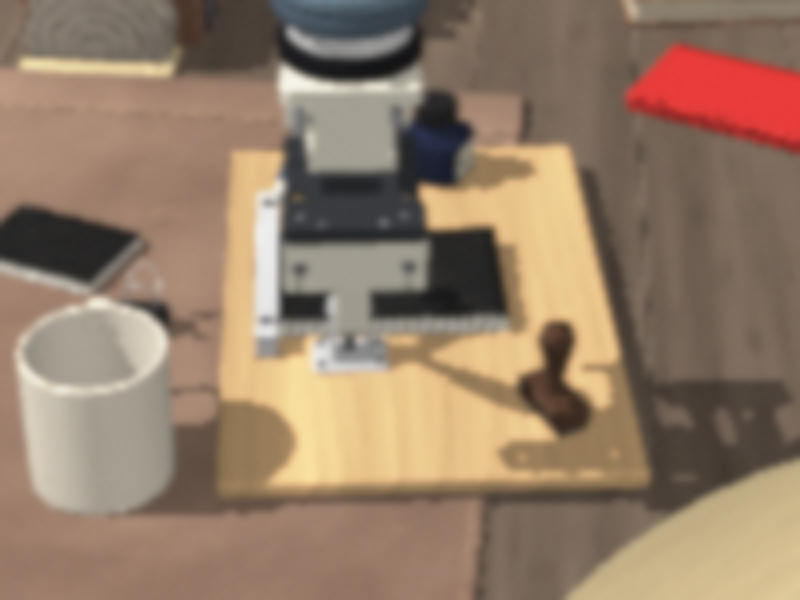

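The finger at (350,310) in the crop is in line with the handle. I'll push toward board -y.

```bash
python3 -m creep '[[1,-8,0,0,0,0],[2,-16,0,0,0,0],[3,-24,0,0,0,0],[3.5,-30,0,0,0,0],[4.2,-36,0,0,0,0]]'; python3 -m creep '[[0.7,-6,0,0,0,0],[1.5,-12,0,0,0,0]]'; python3 -m creep '[[0.7,-6,0,0,0,0],[1.5,-12,0,0,0,0]]'
```

```text
time_s: 9.02
tool_pos: [0.5774, 0.22, 0.1167]
eef_rot: [[0.992, 0.124, 0.005], [0.124, -0.992, 0.007], [0.006, -0.006, -1.0]]
force: [-1.0, 9.2, 8.6]
grip_width: 0.005
time_s: 9.28
tool_pos: [0.5785, 0.2054, 0.1151]
eef_rot: [[0.992, 0.124, 0.003], [0.124, -0.992, 0.002], [0.003, -0.002, -1.0]]
force: [0.3, 3.1, 3.0]
grip_width: 0.002
time_s: 9.52
tool_pos: [0.579, 0.1917, 0.1134]
eef_rot: [[0.992, 0.123, -0.001], [0.123, -0.992, -0.001], [-0.001, 0.001, -1.0]]
force: [-0.1, -0.1, 0.2]
grip_width: 0.008
```

Run:
```python
from h import *
s=r.state();print(s['time_s'],tob(s['tool_pos']),s['force'])
cv2.imwrite('pics/wrist6.png',r.capture('wrist')[:,:,::-1])
```

```text
9.525 [ 36.34974091 126.52152263] [-0.0615873  -0.14117543  0.19341699]
```

View pics/wrist6.png

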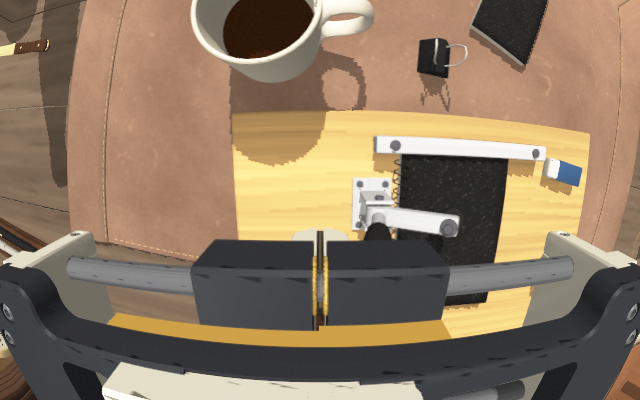

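The handle is now at (378,235) and the arm looks lowered, so it has probably snapped over. I'll retreat outwards, rise and check.

```bash
python3 -m creep '[[-2,16,0,0,0,0],[-5,40,10,0,0,0],[-5,40,60,0,0,0],[-5,40,105,0,0,0],[-40,40,140,0,0,0],[-90,40,140,0,0,0],[-140,40,140,0,0,0],[-190,10,140,0,0,0],[-230,-40,140,0,0,0]]'
python3 - <<'E'
from h import *
s=r.state();print(s['time_s'],s['tool_pos'],s['force'])
for n in ['wrist','side','top']: cv2.imwrite(f'pics/{n}7.png',r.capture(n)[:,:,::-1])
for n in ['side','top']: print([(d['confidence'],[round(a*b,1) for a,b in zip(d['at'],(640,400))]) for d in r.tip_of(n,'handle_end')])
print(proj('side',pose(B,[(.035,.054,.141)])),proj('top',pose(B,[(.035,.054,.141)])))
a=cv2.imread('pics/side7.png')[160:310,220:420];cv2.imwrite('pics/side7c.png',cv2.resize(a,None,fx=4,fy=4,interpolation=2))
a=cv2.imread('pics/top7.png')[140:300,210:430];cv2.imwrite('pics/top7c.png',cv2.resize(a,None,fx=3.6,fy=3.6,interpolation=2))
E
```

```text
time_s: 10.7
tool_pos: [0.3478, 0.1543, 0.2534]
eef_rot: [[0.992, 0.127, -0.0], [0.127, -0.992, -0.0], [-0.0, 0.0, -1.0]]
force: [1.5, -1.9, 0.9]
grip_width: 0.002
10.7 [0.34782991 0.15429176 0.25339286] [ 1.47535207 -1.85156719  0.88409586]
[(0.72, [317.0, 237.8]), (0.7, [305.0, 223.9])]
[(0.9, [253.0, 189.4])]
[[306.92225467 201.56603417]] [[288.302171   188.20143551]]
```

View pics/side7c.png

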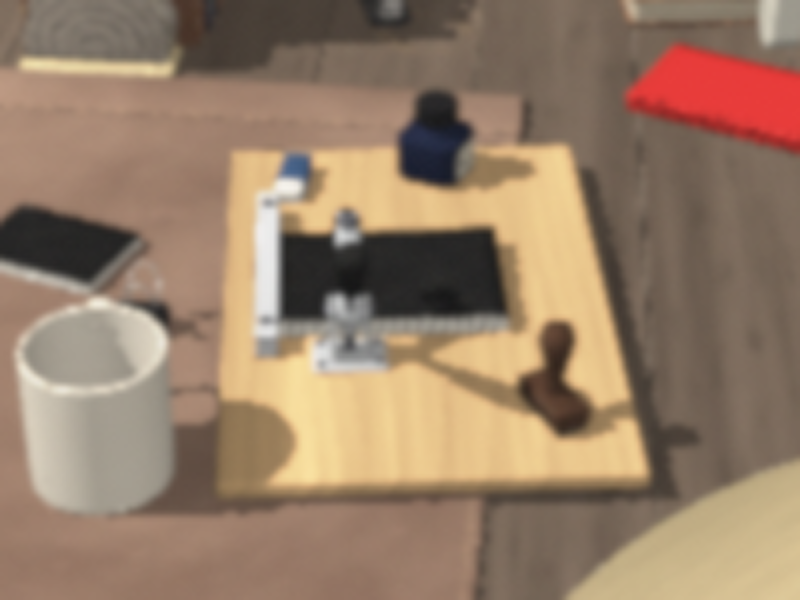

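View pics/top7c.png

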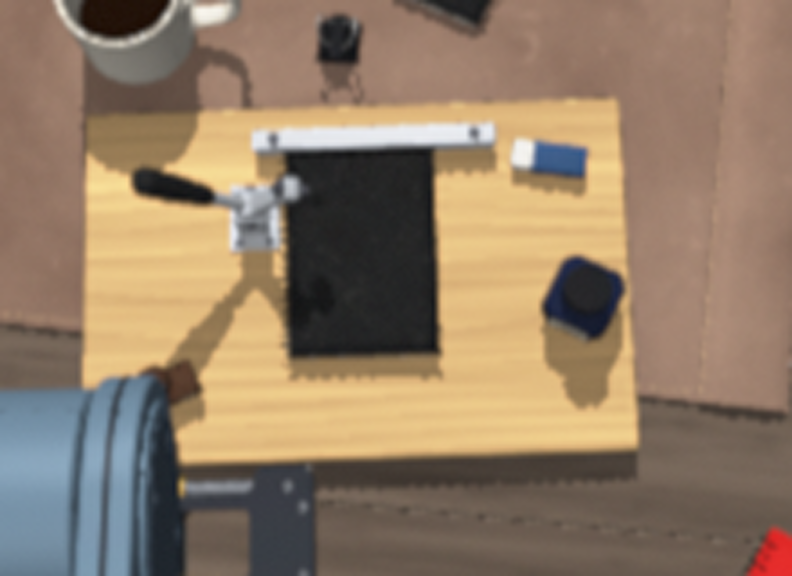

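View pics/wrist7.png

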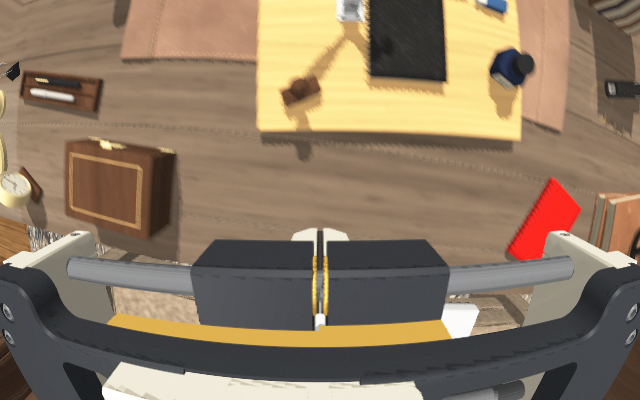

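The check shows the lever is back open, with its grip at (253,190) in the top view. I hadn't pushed it past the middle, and it followed the finger back out. The notebook is still against the bar. I'll repeat the push and carry it further.

```bash
python3 -m creep '[[40,50,0,0,0,0],[90,80,0,0,0,0],[145,101,0,0,0,0],[200,101,0,0,0,0],[223,101,0,0,0,0],[223,101,-50,0,0,0],[223,101,-100,0,0,0],[223,101,-138,0,0,0],[223,101,-138,0,0,0]]'
```

```text
time_s: 12.08
tool_pos: [0.571, 0.2555, 0.1111]
eef_rot: [[0.992, 0.124, -0.008], [0.124, -0.992, -0.002], [-0.008, 0.001, -1.0]]
force: [-0.3, -0.3, -0.1]
grip_width: 0.009
```

```bash
python3 -m creep '[[1.5,-12,0,0,0,0],[3,-24,0,0,0,0],[4.5,-36,0,0,0,0],[5.7,-46,0,0,0,0],[7,-56,0,0,0,0],[8,-64,0,0,0,0],[9,-72,0,0,0,0]]'; python3 -m creep '[[0.7,-6,0,0,0,0],[1.5,-12,0,0,0,0],[1.5,-12,0,0,0,0]]'
python3 - <<'E'
from h import *
s=r.state();print(s['time_s'],tob(s['tool_pos']),s['force'])
cv2.imwrite('pics/wrist8.png',r.capture('wrist')[:,:,::-1])
E
```

```text
time_s: 12.95
tool_pos: [0.5821, 0.1815, 0.1157]
eef_rot: [[0.992, 0.123, -0.0], [0.123, -0.992, -0.001], [-0.0, 0.001, -1.0]]
force: [0.2, -0.3, -0.1]
grip_width: 0.005
time_s: 13.32
tool_pos: [0.5836, 0.1703, 0.1155]
eef_rot: [[0.992, 0.123, -0.0], [0.123, -0.992, -0.0], [-0.0, 0.0, -1.0]]
force: [1.2, 0.6, -1.0]
grip_width: 0.01
13.325 [ 38.30143076 104.73451918] [ 1.21159915  0.56539563 -0.99885121]
```

View pics/wrist8.png

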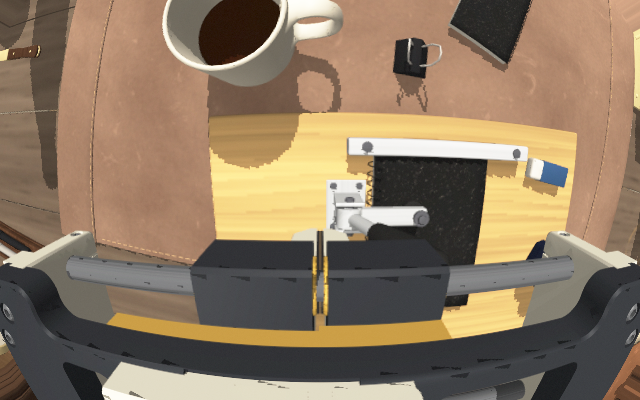

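The handle now leans inwards, clear of the finger, and the foot at (421,219) is down on the notebook. I'll back off and confirm.

```bash
python3 -m creep '[[-2,16,0,0,0,0],[-5,40,10,0,0,0],[-5,40,60,0,0,0],[-5,40,105,0,0,0],[-40,40,140,0,0,0],[-90,40,140,0,0,0],[-140,40,140,0,0,0],[-190,10,140,0,0,0],[-230,-40,140,0,0,0],[-230,-40,140,0,0,0]]'
python3 - <<'E'
from h import *
s=r.state();print(s['time_s'],s['tool_pos'],s['force'])
for n in ['side','top']: cv2.imwrite(f'pics/{n}9.png',r.capture(n)[:,:,::-1])
for n in ['side','top']: print([(d['confidence'],[round(a*b,1) for a,b in zip(d['at'],(640,400))]) for d in r.tip_of(n,'handle_end')])
a=cv2.imread('pics/side9.png')[160:310,220:420];cv2.imwrite('pics/side9c.png',cv2.resize(a,None,fx=4,fy=4,interpolation=2))
a=cv2.imread('pics/top9.png')[140:300,210:430];cv2.imwrite('pics/top9c.png',cv2.resize(a,None,fx=3.6,fy=3.6,interpolation=2))
E
```

```text
time_s: 14.62
tool_pos: [0.3508, 0.1301, 0.2559]
eef_rot: [[0.992, 0.122, 0.0], [0.122, -0.992, -0.0], [0.0, 0.0, -1.0]]
force: [0.9, -0.2, 0.4]
grip_width: 0.005
14.625 [0.35081935 0.13006888 0.25590237] [ 0.93982752 -0.23797855  0.38665601]
[(0.64, [306.7, 200.0])]
[(0.53, [287.5, 187.2])]
```

View pics/side9c.png

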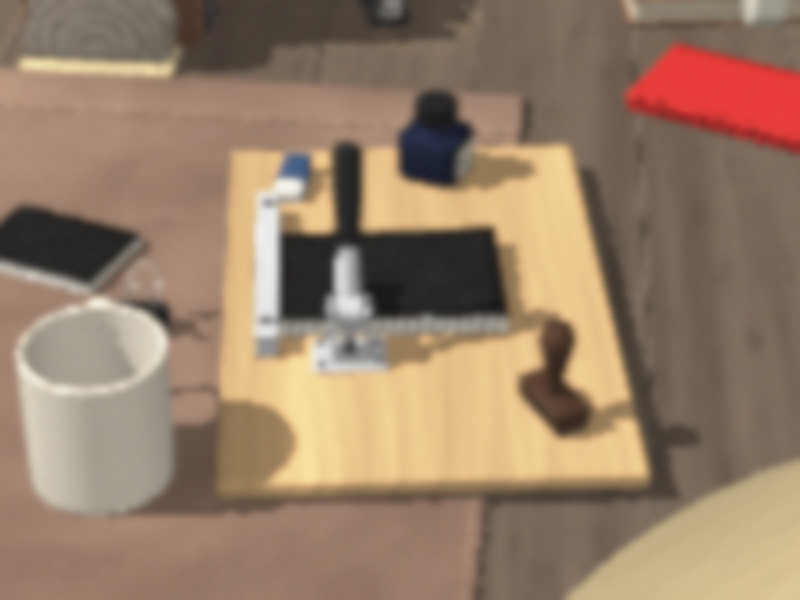

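View pics/top9c.png

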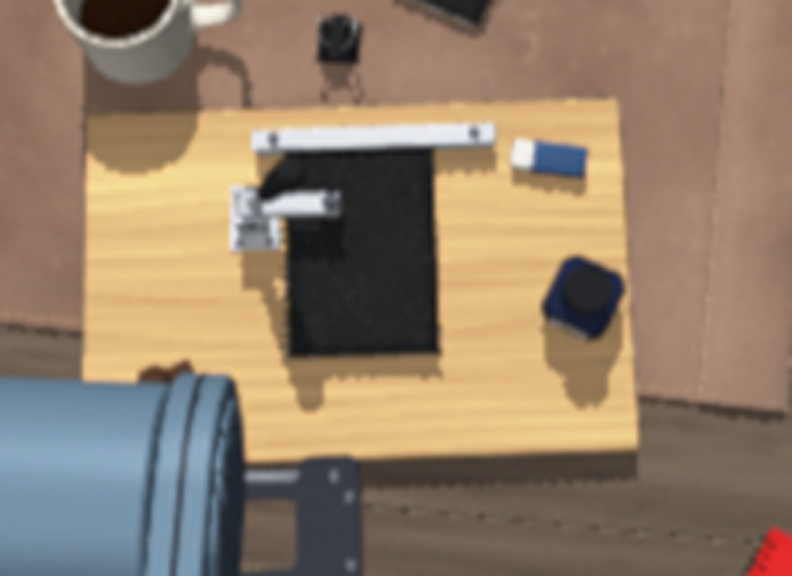

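The handle end is at (287.5,187) in the top view and (307,200) in the side view, against (288,188) and (307,202) predicted for clamped. The bystanders haven't moved. One last numeric check on the notebook, then I hand in.

Run:
```python
from h import *
k=[(.073,-.054,.033),(-.073,-.054,.033),(-.073,.049,.033)]
n,e=fit([.5,0,0],[('top',p,q) for p,q in zip(k,[T(432,151),T(437,352),T(291,355)])])
print(tob(n,[.5581,.0605,.1238]),n[2]-.1238,e.tolist())
print(r.state()['time_s'],r.finish_job())
```

```text
[ 7.73214209 12.70968885] -0.0065037139337807 [[0.4, -1.2], [0.5, 0.5], [-0.9, 0.6]]
the job is handed in; nothing more can be done
14.825 None
```

The notebook is pushed flat against the stop and clamped there, and I handed the job in at 14.8 s. I pushed it from its near edge with two partly open fingers, then flipped the clamp's lever with the fingers shut.

- **One correction:** the first lever push stopped short of the middle. The lever followed the finger back open, which I saw in the check pictures. The notebook stayed against the stop, and a second, longer push snapped the lever over.
- **Notebook:** the fitted origin is at board x ≈ 7.7 mm (7 mm when seated), turned -0.007 rad, both within measuring error. When it met the stop, the push force rose to about 8 N with almost no turning moment. It sits about 12.7 mm left of the board's centre line (fitted at about 8 mm in the first top view).
- **Disagreement:** one wrist-camera measurement put the far edge about 2 mm short of the stop. I took this as camera error and did not re-measure it from the wrist camera.
- **Lever:** with the arm clear, the handle end was within 2 px of the predicted clamped position in both the top and side views, and the foot was down on the notebook.
- **Bystanders:** I saw no movement in any of them. In the last top view the arm hid most of the stamp, but the side view shows it where it was.

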